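Slide the sanding bar home under the rack's roof

ROBOT

A 6-joint arm with a two-finger parallel gripper is mounted at the origin on a cart in front of the work surface, level with it; the furniture and walls round the work are solid. World frame = base frame: x ahead of the robot, y to its left, z up, the work surface at z = 0. Lengths are in mm, angles in rad, forces in N, time in s.
With the tool pointing down it reaches from about 350 to 975 mm from the base axis. Payload 7.1 kg.
Tool frame: the origin (TCP) lies midway between the tips of the shut fingers; the grasp point (between the pads) lies 19 mm behind it; z points along the fingers, y is the line along which they close (so a half turn about z gives the same grasp; the last joint's range is limited). The gripper opens to 88 mm and grips with 3 to 60 N. Pads are 20 mm wide; open, the fingers measure 115 mm over their backs; the gripper's body (75 mm by 178 mm) begins 61 mm behind the grasp point.
Start: joints at [-1.289, 0.423, 1.63, -0, 1.089, -0.019], TCP at [185.196, -596.915, 222.675] pointing down, gripper open.
Joint ranges: [-3, 3], [-0.9, 2.11], [0.09, 2.58], [-1.31, 4.45], [0.11, 2.69], [-2.54, 2.54]. Speed limits (rad/s): [2.39, 2.39, 3.01, 3.14, 3.14, 3.14].

INTERFACE

Orientations are given as a rotation vector (axis times angle).
In Python, from workcell import ctrl gives the robot as it stands.
- The arm moves only by the shell command python3 -m pendant 'ROWS'. ROWS is a JSON object of lists of equal length, an entry for each row: "grip": the opening, from -1 (shut) to 1 (fully open); "linear": the shift along the tool's x, y, z in mm, a list of three; "angular": the turn, a rotation vector about the tool's x, y, z in rad, a list of three. In form: {"grip": [grip, ...], "linear": [[tx, ty, tz], ...], "angular": [[ax, ay, az], ...]}. A call has 1 to 12 rows; each row shifts and turns the commanded pose from where the row before left it, along the tool's axes as they then stand; what a row does not reach is not made up. A row lasts 1/12 s, in which the tool goes at most 41.7 mm and 7.16 degrees, less where a joint would pass 70% of its speed; a pose out of reach is approached as far as the arm can. A call with a gripper value outside its range is refused whole. The fingers move at their own pace and stop on an object; the grip force is fixed at half the most. Time passes only in rows, so rows that do not move let the fingers close. It gives the time, the measured TCP pose, the force, the opening and the grip force at its end, in the units of the state.
- ctrl.get_obs(): the state, without advancing time (a new reading comes with each control period).
- ctrl.get_image(name): name is "scene" or "top" or "wrist"; returns the picture (400x640x3 uint8, red, green, blue); there is no depth.
- ctrl.camera_params(name): a dict with "vfov" (degrees; the focal length in pixels is half the picture's height over the tangent of half this angle, whatever the lens; pixels are square), "cx", "cy" (the principal point, pixels), "R" (3x3) and "t" (3): a world point X has camera coordinates R X + t; the wrist camera has in their place "T_tool_cam" (4x4, takes a point from camera to tool coordinates, whose origin is the TCP and whose axes are the flange's). Camera axes: x right, y down, z forward; pixel columns grow to the right and rows downward; lengths in mm; the calibration is good to about 2 mm. A picture is of the moment at which its call begins: read the wrist's pose just before it. camera_params takes no time and is no camera call.
- ctrl.close_job(): hands the job in; it is judged then, once.
The state is a dict: "t": time; "qpos": joint angles; "qvel": joint speeds; "joint_torque": joint torques, N m; "ee_pos": TCP position; "orientation": TCP orientation; "ft_force": force on the tool from outside, world axes, zero at the start; "moment": the same for the moment, N m; "width": finger opening in mm; "grasp_force": force on a finger pad.
Only numpy, scipy, OpenCV 4.12 (cv2) and the standard library are available. Lean on these libraries where they do the work, as an engineer would, in place of code of your own. Each camera call takes 0.05 s, during which the arm holds its last target. There are 200 camera calls.

TASK

Put the slim walnut sanding bar back in its own lane of the roofed two-lane rack: the lane between whose rails it fits with only a few millimetres to spare, not the wide one meant for the walnut block. Lay it flat and lengthwise in the lane and slide it in under the roof until its far end rests against the stop inside; push gently, for the stop is held only by friction and must stay where it is set. Leave the walnut block and the mug where they stand.

Things in the scene. Friction and masses are not known exactly. Their poses are not given: they have to be found in the camera images.
- walnut_bar: Slim dark walnut sanding bar, 32 x 138 x 30 mm (x, y, z), loose, about 0.11 kg; origin at the centre of its underside, long axis = its y. It is symmetrical end for end. It starts on the 2 mm thick dark mat left of the rack.
- bar_lane: The bar's lane (fixed), the narrower of two side by side. Origin: centre of its floor's underside, 6 mm over the table; x along the lane, inward; z up. Floor x -120..+120 mm, top z +4. Rails all along, 38 mm apart inside, tops z +10. Roof over x -60..+120: underside z +74, top +83, posts 5 mm thick at x -53, y +-31.5. Home, the bar's near end is 16-28 mm under the roof.
- bar_stop_face (a point): Centre of the front face of the stop inside the bar's lane, hidden under the roof; same axes as the lane. A plate 32 mm wide, lane z +6 to +28 mm, set across the lane anywhere from lane x = 94 to 106 mm; it slides if pressed with more than about 14 N, so feel for it.
- block_lane: A lane of the same rack, 70 mm wide and 240 mm long outside; the wider one, 54 mm between its rails, empty; kept for the walnut block. Same frame and roof as the bar's lane.
- walnut_block: Thicker walnut block, 46 x 128 x 34 mm, loose; origin at the centre of its underside. Leave it.
- mug: Grey mug with a handle, 83 x 116 x 92 mm, loose, origin at the centre of its underside. Leave it.

How it is judged (in metres and radians):
At the end, for the whole second after the job is handed in: The walnut bar lies flat and at rest between the rails of its own lane (centre line within 6 mm, direction within 0.07 rad), its far end within 3.5 mm of the stop's face; the stop, the walnut block and the mug are where they were (x of walnut_bar in the frame of bar_stop_face above -0.0725 m and y of walnut_bar in the frame of bar_lane between -0.006 and 0.006 m and z of walnut_bar in the frame of bar_lane between 0 and 0.045 m and angle between the y axis of walnut_bar and the x axis of bar_lane, either way round below 0.07 rad and angle between the z axis of walnut_bar and the z axis of bar_lane, either way round below 0.07 rad and linear speed of walnut_bar below 0.01 m/s); the robot touches nothing.
It fails at once if the stop is shifted by more than 5 mm (distance of bar_stop_face from where it was at the start of the episode above 0.005 m).
It fails at once if the walnut block is moved by more than 20 mm (distance of walnut_block from where it was at the start of the episode above 0.02 m).
It fails at once if the mug is moved by more than 20 mm (distance of mug from where it was at the start of the episode above 0.02 m).
It also fails if it takes over 50 s, if anything falls off the work surface, if the arm or the gripper's body presses on something with over 40 N, if the wrist force passes 120 N, or if a joint passes its speed limit or range.

## Working session

There is one attempt and no reset: what is moved stays moved. The work goes in short steps, Python scripts to look and compute and a shell command to move; the robot and the scene stay as the last step left them, time stands still between calls to the robot, and variables do not carry over. Pictures are saved under pics/ and viewed, at most 10 in all, crops included, and the job is handed in when it is done.

```bash
mkdir -p pics
python3 - <<'E'
from workcell import ctrl
import cv2,numpy as np
o=ctrl.get_obs();print({k:np.round(v,3).tolist() for k,v in o.items()})
for n in("scene","top"):
    p=ctrl.camera_params(n);print(n,{k:np.round(v,4).tolist() for k,v in p.items()})
    cv2.imwrite(f"pics/{n}0.png",cv2.cvtColor(ctrl.get_image(n),cv2.COLOR_RGB2BGR))
print(ctrl.camera_params("wrist"))
E
```

```text
{'t': 0.0, 'qpos': [-1.289, 0.424, 1.631, 0.0, 1.089, -0.019], 'qvel': [0.001, 0.0, -0.001, -0.0, -0.0, -0.0], 'joint_torque': [-0.0, -54.463, -27.366, 0.064, 0.023, -0.0], 'ee_pos': [185.053, -596.386, 221.918], 'orientation': [-3.105, -0.471, 0.0], 'ft_force': [0.012, 0.281, -0.382], 'moment': [0.013, 0.009, -0.003], 'grasp_force': 0.0, 'width': 87.613}
scene {'vfov': 56.3153, 'cx': 315.4869, 'cy': 199.8169, 'R': [[-0.8831, -0.4692, -0.0007], [-0.3164, 0.5966, -0.7375], [0.3465, -0.651, -0.6754]], 't': [457.1387, 277.7218, 712.0802]}
top {'vfov': 45.0142, 'cx': 322.5873, 'cy': 194.332, 'R': [[0.0154, -0.9998, -0.0131], [-0.9946, -0.014, -0.1031], [0.1029, 0.0146, -0.9946]], 't': [-83.6481, 574.99, 1139.9636]}
{'vfov': 65.17459841063354, 'cx': 320.59590035472013, 'cy': 199.8004725427199, 'T_tool_cam': array([[-1.10085619e-03, -9.59348150e-01, -2.82223166e-01,
         7.82259385e+01],
       [ 9.99999332e-01, -1.15561457e-03,  2.75712309e-05,
        -1.28366583e-01],
       [-3.52591611e-04, -2.82222947e-01,  9.59348781e-01,
        -1.62310141e+02],
       [ 0.00000000e+00,  0.00000000e+00,  0.00000000e+00,
         1.00000000e+00]])}
```

View pics/scene0.png

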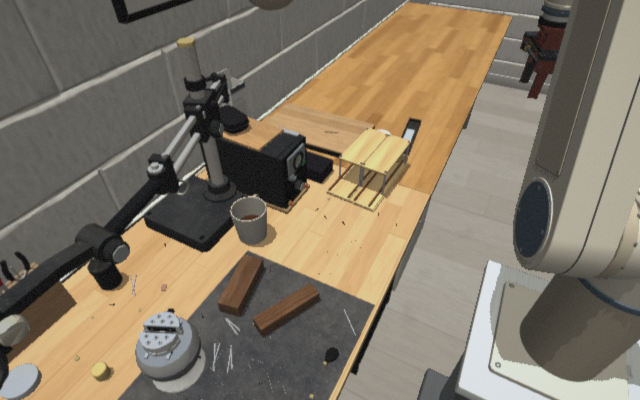

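View pics/top0.png

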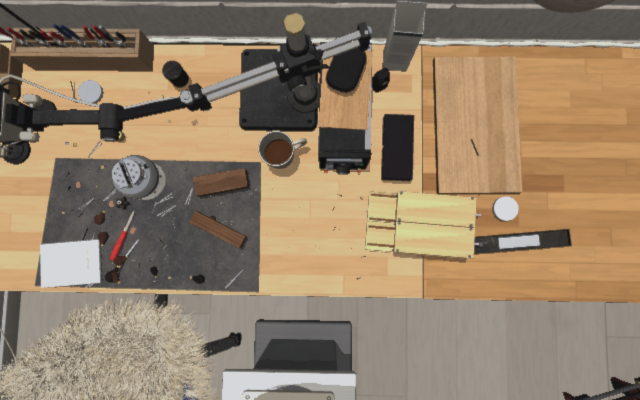

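The scene view shows the bar (about 287,310) and the block (242,284) on the mat, and the rack at (372,165). In the top view the bar is at (218,230), the block at (220,182) and the mug at (277,150). The rack's mouth is on the left at column 368, opening toward +y. I'll zoom in to find edges.

```bash
cat > h.py <<'E'
import numpy as np,cv2
from workcell import ctrl
from scipy.spatial.transform import Rotation as Ro
def cam(n,o=None):
    p=ctrl.camera_params(n);f=200/np.tan(np.radians(p["vfov"])/2)
    K=np.array([[f,0,p["cx"]],[0,f,p["cy"]],[0,0,1]])
    if n=="wrist":
        o=o or ctrl.get_obs();T=np.eye(4);T[:3,:3]=Ro.from_rotvec(o["orientation"]).as_matrix();T[:3,3]=o["ee_pos"]
        M=np.linalg.inv(T@p["T_tool_cam"]);return K,M[:3,:3],M[:3,3]
    return K,np.array(p["R"]),np.array(p["t"])
def onz(c,uv,z):
    K,R,t=c;C=-R.T@t;d=R.T@np.linalg.solve(K,[*uv,1]);return C+d*(z-C[2])/d[2]
def tri(c1,u1,c2,u2):
    P=lambda c:c[0]@np.c_[c[1],c[2]]
    X=cv2.triangulatePoints(P(c1),P(c2),np.array(u1,float).reshape(2,1),np.array(u2,float).reshape(2,1)).ravel();return X[:3]/X[3]
def proj(c,X):
    x=c[0]@(c[1]@np.array(X)+c[2]);return x[:2]/x[2]
def shot(n,name):
    o=ctrl.get_obs();im=ctrl.get_image(n);cv2.imwrite(f"pics/{name}.png",im[...,::-1]);return cam(n,o),im
E
python3 - <<'E'
from h import *
a=cv2.imread("pics/top0.png");b=cv2.imread("pics/scene0.png")
r=lambda i,x,y,w,h:cv2.resize(i[y:y+h,x:x+w],(400,300),interpolation=cv2.INTER_CUBIC)
cv2.imwrite("pics/c0.png",np.vstack([np.hstack([r(a,180,162,80,60+30-30),r(a,360,185,120,90)]),np.hstack([r(b,215,245,120,90),r(b,320,120,120,90)])]))
c=cam("top")
for u in[(193,216),(244,242),(247,179),(368,208),(475,225),(368,195),(366,250),(475,257)]:print(u,onz(c,u,30).round())
E
```

```text
(193, 216) [519. 237.  30.]
(244, 242) [458. 112.  30.]
(247, 179) [611. 109.  30.]
(368, 208) [ 545. -185.   30.]
(475, 225) [ 507. -441.   30.]
(368, 195) [ 576. -185.   30.]
(366, 250) [ 444. -181.   30.]
(475, 257) [ 431. -440.   30.]
```

View pics/c0.png

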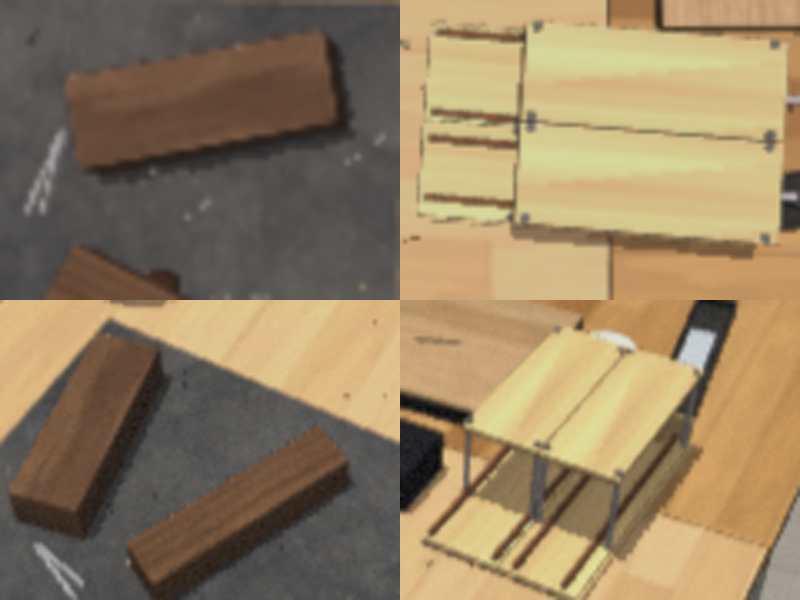

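The crop (top view, scale 3.33) shows the upper lane's rails at crop rows 35 and 115 and the lower lane's at 140 and 200. The lower lane, nearer the robot, is therefore the narrow bar lane. The bar is the slimmer piece at (218,230). I'll move the wrist camera to the rack mouth.

```bash
python3 -m pendant '{"grip":[1,1,1,1,1,1,1,1,1,1,1,1],"linear":[[27,-23.5,0],[27,-23.5,0],[27,-23.5,0],[27,-23.5,0],[27,-23.5,0],[27,-23.5,0],[27,-23.5,0],[27,-23.5,0],[27,-23.5,0],[27,-23.5,0],[27,-23.5,0],[27,-23.5,0]],"angular":[[0,0,0],[0,0,0],[0,0,0],[0,0,0],[0,0,0],[0,0,0],[0,0,0],[0,0,0],[0,0,0],[0,0,0],[0,0,0],[0,0,0]]}'
python3 -m pendant '{"grip":[1,1,1,1,1,1,1,1,1,1,1,1],"linear":[[27,-23.5,0],[27,-23.5,0],[27,-23.5,0],[27,-23.5,0],[0,0,0],[0,0,0],[0,0,0],[0,0,0],[0,0,0],[0,0,0],[0,0,0],[0,0,0]],"angular":[[0,0,0],[0,0,-0.12],[0,0,-0.12],[0,0,-0.12],[0,0,-0.12],[0,0,-0.12],[0,0,-0.12],[0,0,-0.12],[0,0,-0.12],[0,0,-0.12],[0,0,-0.12],[0,0,0]]}'
python3 - <<'E'
from h import *
c,im=shot("wrist","w1");o=ctrl.get_obs();print(o["qpos"],o["ee_pos"],o["t"]);print(Ro.from_rotvec(o["orientation"]).as_matrix().round(3))
# wrist-angle prediction for pushing
for s in(1,-1):
  for th in(50,60,70):
    a=np.radians(th);z=np.array([0,-np.sin(a),-np.cos(a)]);x=s*np.array([0,-np.cos(a),np.sin(a)]);T=np.c_[x,np.cross(z,x),z]
    for q1,q23 in((0,1.9),(0,2.2)):
      B=Ro.from_euler('ZY',[q1,q23]).inv()*Ro.from_matrix(T)*Ro.from_euler('z',-np.pi/2)
      print(s,th,q23,B.as_euler('ZYZ').round(2))
E
```

```text
t: 1.1
ee_pos: [411.5, -229.9, 222.6]
orientation: [-3.106, -0.47, 0.0]
ft_force: [0.2, -0.7, 0.2]
width: 87.8
grasp_force: 0.0
t: 2.1
ee_pos: [474.6, -104.1, 222.4]
orientation: [-2.293, -2.147, 0.001]
ft_force: [0.7, 0.1, 1.1]
width: 87.6
grasp_force: 0.0
[-2.40379219e-01  2.18823928e-01  1.93029121e+00  1.65824216e-05
  9.92944997e-01 -1.68176934e-01] [ 474.64494691 -104.08762907  222.4763203 ] 2.15
[[ 0.072  0.997 -0.   ]
 [ 0.997 -0.072  0.   ]
 [ 0.    -0.    -1.   ]]
1 50 1.9 [-0.9   1.36 -2.89]
1 50 2.2 [-0.97  1.18 -2.63]
1 60 1.9 [-1.07  1.41 -2.85]
1 60 2.2 [-1.13  1.27 -2.58]
1 70 1.9 [-1.24  1.46 -2.83]
1 70 2.2 [-1.28  1.37 -2.54]
-1 50 1.9 [-0.9   1.36  0.26]
-1 50 2.2 [-0.97  1.18  0.51]
-1 60 1.9 [-1.07  1.41  0.29]
-1 60 2.2 [-1.13  1.27  0.56]
-1 70 1.9 [-1.24  1.46  0.31]
-1 70 2.2 [-1.28  1.37  0.6 ]
```

View pics/w1.png

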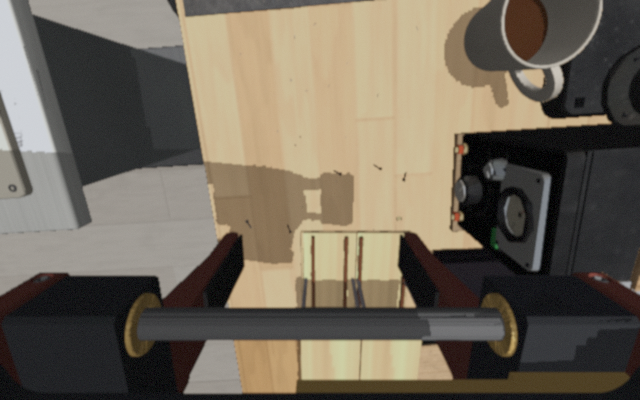

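Wrist view: the rack mouth is at row 233. The rails are at columns about 313 and 345 (narrow lane, robot side) and 360 and 402 (wide lane), with posts at the roof edge. The mug is at the upper right, clear of everything. Next I'll find the rails numerically in the wrist and top views.

Run:
```python
from h import *
im=cv2.imread("pics/w1.png").astype(int);g=im[...,0]+im[...,1]+im[...,2]
c=cam("wrist")
def runs(l,th):
    m=(l<th).astype(int);d=np.diff(np.r_[0,m,0]);return list(zip(np.where(d==1)[0],np.where(d==-1)[0]-1))
for r in range(230,290,5): print(r,[(a+295,b+295) for a,b in runs(g[r,295:425],360)])
for z in(6,16):
  for u in((301,233),(313,245),(345,245),(360,245),(402,240)):print(z,u,onz(c,u,z).round(1))
t=cv2.imread("pics/top0.png").astype(int).sum(2)
for k in(372,378,384,390): print(k,[(a+190,b+190) for a,b in runs(t[190:260,k],380)],[ (a+190) for a,b in runs(t[190:260,k],460)])
# enlarged pics
a=cv2.imread("pics/w1.png")[215:315,290:423];b=cv2.imread("pics/top0.png")[185:260,360:485]
cv2.imwrite("pics/c1.png",np.vstack([cv2.resize(a,(400,300),interpolation=2),cv2.resize(b,(400,240),interpolation=2)]))
```

```text
230 []
235 [(np.int64(400), np.int64(417))]
240 [(np.int64(312), np.int64(313)), (np.int64(344), np.int64(347)), (np.int64(359), np.int64(362)), (np.int64(400), np.int64(421))]
245 [(np.int64(312), np.int64(313)), (np.int64(344), np.int64(347)), (np.int64(359), np.int64(362)), (np.int64(399), np.int64(424))]
250 [(np.int64(311), np.int64(313)), (np.int64(344), np.int64(347)), (np.int64(359), np.int64(361)), (np.int64(399), np.int64(424))]
255 [(np.int64(312), np.int64(313)), (np.int64(345), np.int64(346)), (np.int64(359), np.int64(361)), (np.int64(399), np.int64(424))]
260 [(np.int64(312), np.int64(313)), (np.int64(344), np.int64(346)), (np.int64(358), np.int64(361)), (np.int64(398), np.int64(424))]
265 [(np.int64(312), np.int64(313)), (np.int64(344), np.int64(346)), (np.int64(358), np.int64(361)), (np.int64(398), np.int64(424))]
270 [(np.int64(312), np.int64(314)), (np.int64(344), np.int64(346)), (np.int64(358), np.int64(360)), (np.int64(400), np.int64(424))]
275 [(np.int64(311), np.int64(314)), (np.int64(344), np.int64(346)), (np.int64(358), np.int64(360)), (np.int64(402), np.int64
[... 930 characters left out ...]
p.int64(225), np.int64(243), np.int64(251)]
378 [(np.int64(194), np.int64(195)), (np.int64(218), np.int64(220)), (np.int64(226), np.int64(228)), (np.int64(244), np.int64(245))] [np.int64(193), np.int64(218), np.int64(226), np.int64(244), np.int64(250)]
384 [(np.int64(195), np.int64(196)), (np.int64(219), np.int64(220)), (np.int64(227), np.int64(228)), (np.int64(244), np.int64(246))] [np.int64(192), np.int64(194), np.int64(218), np.int64(222), np.int64(226), np.int64(244), np.int64(252)]
390 [(np.int64(195), np.int64(197)), (np.int64(219), np.int64(221)), (np.int64(227), np.int64(229)), (np.int64(245), np.int64(246))] [np.int64(195), np.int64(219), np.int64(227), np.int64(245), np.int64(251)]
```

View pics/c1.png

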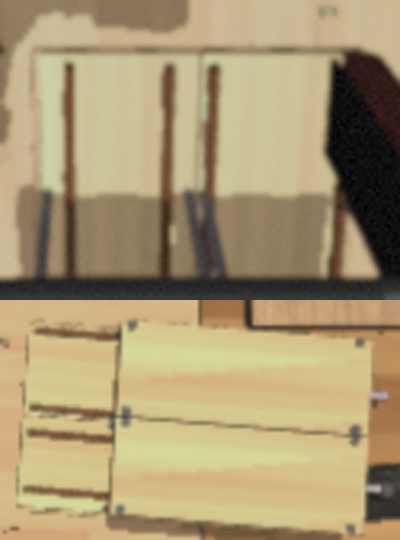

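The crops show the narrow lane clearly. In the wrist view its centre is at column 329.0 for rows 245–270. In the top view its centre runs from (372,235) to (390,236.7), and the roof seam runs from (396,222) to (476,230). Now the lane frame in world coordinates.

Run:
```python
from h import *
w=cam("wrist");t=cam("top")
P=[onz(w,u,16) for u in((329,242),(329,272))];d=P[1]-P[0];print("wrist",P,np.arctan2(d[0],-d[1]))
for z,a,b in((16,(369,234.9),(392,236.9)),(89,(395.9,222),(475.6,229.5)),(89,(397.8,192),(474.4,199)),(89,(396,247),(470,252.5))):
    A=onz(t,a,z);B=onz(t,b,z);d=B-A;print("top",A.round(1),B.round(1),np.arctan2(d[0],-d[1]))
# height check: left-rail & right rail mouth ends, mouth corners
for a,b in(((69/3.0075+290,65/3+215),(22/3.2+360,487.5/3.2+185-93.75)),((168/3.0075+290,65/3+215),(28/3.2+360,(432-300)/3.2+185)),((37/3.0075+290,49/3+215),(17/3.2+360,(508-300)/3.2+185))):
    print(a,b,tri(w,a,t,(b[0],b[1])).round(1))
```

```text
wrist [array([ 479.52030553, -191.70786982,   16.        ]), array([ 476.70045236, -234.54983451,   16.        ])] -0.06572508127336588
top [ 480.2 -189.1   16. ] [ 476.2 -244.7   16. ] -0.0714323729970731
top [ 508.9 -244.1   89. ] [ 494.6 -424.7   89. ] -0.07923761879191532
top [ 577.8 -248.5   89. ] [ 564.1 -423.2   89. ] -0.07793494670649032
top [ 452.3 -244.3   89. ] [ 442.5 -411.3   89. ] -0.05846180626898189
(312.9426433915212, 236.66666666666666) (366.875, 243.59375) [ 459.2 -184.3   12.5]
(345.8603491271821, 236.66666666666666) (368.75, 226.25) [ 501.5 -188.9    9.2]
(302.30257689110556, 231.33333333333334) (365.3125, 250.0) [ 443.9 -181.9   -2.8]
```

The lane direction is (-0.072, -0.997), almost exactly antiparallel to the tool x axis. The centre line passes (479.7, -191.7), and the triangulated heights of 9–12 mm are plausible. Now over the bar.

```bash
python3 -m pendant '{"grip":[1,1,1,1,1,1],"linear":[[40,-2,0],[40,-2,0],[40,-2,0],[40,-2,0],[35,-2,0],[0,0,0]],"angular":[[0,0,0],[0,0,0],[0,0,0],[0,0,0],[0,0,0],[0,0,0]]}'
cat > seg.py <<'E'
from h import *
def bar(im,c,z,name):
    x=im.astype(int);m=((x[...,0]-x[...,2]>18)&(x.sum(2)<330)).astype(np.uint8)
    m[240:]=0;m=cv2.morphologyEx(m,cv2.MORPH_OPEN,np.ones((3,3)))
    cs,_=cv2.findContours(m,cv2.RETR_EXTERNAL,cv2.CHAIN_APPROX_SIMPLE)
    v=im[...,::-1].copy()
    for k in cs:
        if cv2.contourArea(k)<1500:continue
        r=cv2.minAreaRect(k);b=cv2.boxPoints(r);print(np.round(r[0],1),np.round(r[1],1));cv2.polylines(v,[b.astype(int)],1,(0,255,0))
        print(np.array([onz(c,p,z)[:2] for p in b]).round(1).tolist(),b.round(1).tolist())
    cv2.imwrite(f"pics/{name}.png",v)
E
python3 - <<'E'
from seg import *
c,im=shot("wrist","w2");o=ctrl.get_obs();print(o["ee_pos"]);bar(im,c,32,"w2s")
E
```

```text
t: 2.65
ee_pos: [478.5, 95.9, 222.8]
orientation: [-2.297, -2.142, -0.002]
ft_force: [0.2, 0.0, -0.8]
width: 87.7
grasp_force: 0.0
[478.33111569  93.69652004 222.62141095]
[431.1  95.1] [125.9  47.4]
[[566.4, 236.7], [613.5, 241.5], [644.9, 113.8], [592.8, 107.4]] [[396.0, 37.70000076293945], [442.5, 28.799999237060547], [466.20001220703125, 152.5], [419.70001220703125, 161.39999389648438]]
[328.1  99.3] [ 36.6 135.1]
[[443.7, 123.8], [504.0, 248.5], [538.4, 234.4], [481.4, 106.6]] [[287.5, 156.3000030517578], [334.29998779296875, 29.600000381469727], [368.6000061035156, 42.29999923706055], [321.79998779296875, 169.0]]
```

View pics/w2s.png

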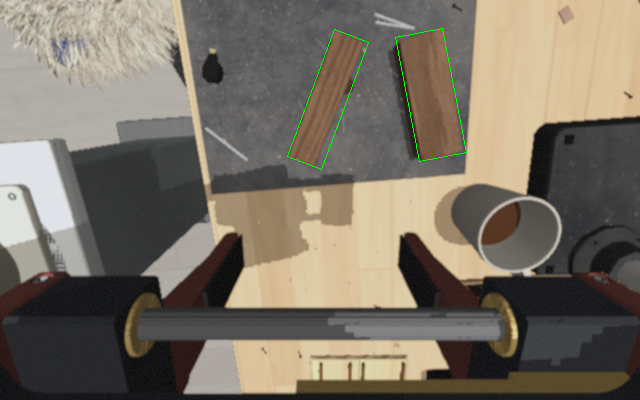

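The wrist view shows the bar outlined from (335,30) to (305,163) and the block beside it from (396,38) to (466,152), with a gap of about 28 mm at the far end. I must therefore approach with the fingers only part open. I'll align the tool with the bar and take a second view for height.

```bash
python3 -m pendant '{"grip":[0.2,0.2,0.2,0.2,0.2,0.2],"linear":[[12,0,0],[12,-1,0],[12,-2,0],[12,-3,0],[0,0,0],[0,0,0]],"angular":[[0,0,0.091],[0,0,0.091],[0,0,0.091],[0,0,0.092],[0,0,0],[0,0,0]]}'
python3 - <<'E'
from seg import *
c,im=shot("wrist","w3");o=ctrl.get_obs();print(o["ee_pos"],o["width"]);bar(im,c,32,"w3s")
print(Ro.from_rotvec(o["orientation"]).as_matrix().round(3))
E
```

```text
t: 3.2
ee_pos: [482.5, 138.7, 222.5]
orientation: [2.647, 1.691, -0.001]
ft_force: [0.0, 0.2, 0.0]
width: 53.7
grasp_force: 0.0
[482.38844147 138.48199117 222.49142298] 52.653953567195515
[313.5 140. ] [ 35. 124.]
[[444.5, 124.8], [504.8, 247.4], [538.3, 231.9], [481.9, 107.4]] [[296.0, 202.0], [296.0, 78.0], [331.0, 78.0], [331.0, 202.0]]
[403.  102.6] [120.7  39. ]
[[565.8, 235.4], [604.1, 239.8], [633.3, 113.6], [592.1, 106.3]] [[353.70001220703125, 62.79999923706055], [386.3999938964844, 41.400001525878906], [452.3999938964844, 142.39999389648438], [419.70001220703125, 163.8000030517578]]
[[ 0.42   0.907 -0.001]
 [ 0.907 -0.42  -0.001]
 [-0.001 -0.    -1.   ]]
```

View pics/w3s.png

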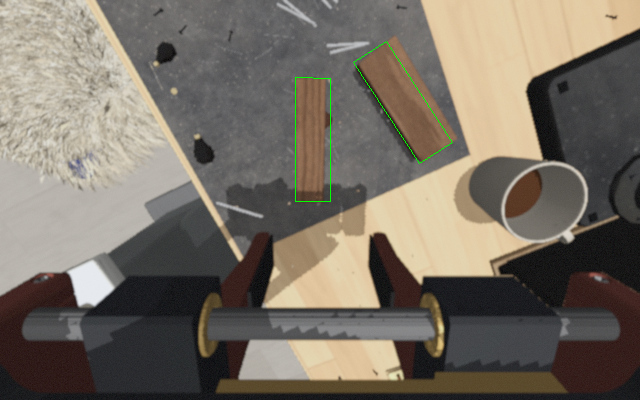

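In this view the bar is vertical: left edge at column 296, right edge about 327, far end at row 78. The small bulge at (327,118) is debris. The block is at (405,102). Next I'll triangulate the far-end left corner between the two wrist views and compute the grasp move.

Run:
```python
from h import *
o=ctrl.get_obs();c3=cam("wrist",o)
c2=cam("wrist",dict(ee_pos=np.array([478.33,93.70,222.62]),orientation=np.array([-2.297,-2.142,-.002])))
t=cam("top")
print("farL",tri(c2,(334.5,30),c3,(296,78)).round(1))
print("farR",tri(c2,(367,42),c3,(327,78)).round(1))
# col profile for edges
im=cv2.imread("pics/w3.png").astype(int);d=im[...,2]-im[...,0]
for r in(85,100,150,180):print(r,np.where((d[r,280:345]>18))[0][[0,-1]]+280)
print(d[60:215:1,311][110:155].tolist(), im[170:212,311].sum(1).tolist())
F=onz(c3,(311.3,77.5),32);N=onz(c3,(311.3,192),32);print(F,N,np.linalg.norm(F-N))
R=Ro.from_rotvec(o["orientation"]).as_matrix()
a=(F-N)/np.linalg.norm(F-N);G=F-34*a;print("grasp",G,"tool delta",R.T@(np.r_[G[:2],11]-o["ee_pos"]),a)
```

```text
farL [504.4 248.2  22.7]
farR [534.8 232.3  38. ]
85 [295 325]
100 [296 325]
150 [296 324]
180 [296 323]
[57, 56, 56, 56, 58, 58, 58, 57, 56, 55, 54, 56, 58, 56, 58, 57, 57, 57, 56, 56, 54, 47, 40, 39, 37, 39, 40, 38, 38, 37, 35, 34, 26, 11, 3, 2, 1, 2, 0, 0, 0, 1, 4, -1, 1] [318, 313, 313, 314, 316, 319, 320, 313, 314, 302, 306, 307, 304, 316, 307, 311, 300, 300, 301, 303, 280, 243, 201, 192, 187, 199, 201, 196, 198, 197, 195, 190, 190, 198, 214, 222, 220, 217, 217, 219, 215, 213]
[519.56637759 240.77662413  32.        ] [465.99741807 127.94176167  32.        ] 124.90532258706241
grasp [504.98457606 210.0622779   32.        ] tool delta [ 74.59494609  -9.52136739 211.44238534] [0.42887652 0.90336312 0.        ]
```

The heights average 30 mm against 32 nominal. The length to row 202 is 137 mm; the darker stretch from row 191 is the gripper's shadow, not an edge. Tool shift to the grasp is about (75, -10.5, 211).

```bash
python3 -m pendant '{"grip":[0.2,0.2,0.2,0.2,0.2,0.2,0.2,0.2,0.2],"linear":[[37,-5,0],[38,-5.5,0],[0,0,35],[0,0,35],[0,0,35],[0,0,35],[0,0,20],[0,0,0],[0,0,0]],"angular":[[0,0,0],[0,0,0],[0,0,0],[0,0,0],[0,0,0],[0,0,0],[0,0,0],[0,0,0],[0,0,0]]}'
python3 - <<'E'
from h import *
shot("wrist","w4")
E
```

```text
t: 4.0
ee_pos: [504.1, 210.7, 62.0]
orientation: [-2.648, -1.689, 0.004]
ft_force: [0.1, 0.4, 0.3]
width: 52.5
grasp_force: 0.0
```

View pics/w4.png

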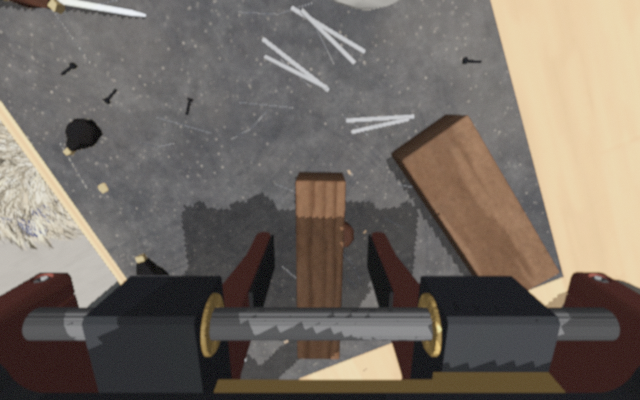

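The bar (columns 297–344) is centred between the fingers, and the block is well clear on the right. I'll descend, grip and lift a little.

```bash
python3 -m pendant '{"grip":[0.2,0.2,0.2,0.2,-1,-1,-1,-1,-1],"linear":[[0,0,25],[0,0,20],[0,0,6],[0,0,0],[0,0,0],[0,0,0],[0,0,0],[0,0,0],[0,0,0]],"angular":[[0,0,0],[0,0,0],[0,0,0],[0,0,0],[0,0,0],[0,0,0],[0,0,0],[0,0,0],[0,0,0]]}'
```

```text
t: 4.8
ee_pos: [505.4, 212.3, 12.9]
orientation: [2.648, 1.69, 0.003]
ft_force: [-1.2, 0.2, 7.4]
width: 31.8
grasp_force: 29.8
```

The gripped width is 31.8 mm, so it is the bar. I'll lift, turn to the lane direction and carry it to the mouth.

```bash
python3 -m pendant '{"grip":[-1,-1,-1,-1,-1,-1,-1],"linear":[[0,0,-10],[0,0,-20],[0,0,-20],[0,0,-20],[0,0,-20],[0,0,-20],[0,0,0]],"angular":[[0,0,0],[0,0,0],[0,0,-0.091],[0,0,-0.091],[0,0,-0.091],[0,0,-0.092],[0,0,0]]}'
python3 -m pendant '{"grip":[-1,-1,-1,-1,-1,-1,-1,-1,-1,-1,-1,-1],"linear":[[-15,0.5,0],[-30,0.5,0],[-35,0.5,0],[-35,0.5,0],[-35,0.5,0],[-35,0.5,0],[-35,0,0],[-35,0,0],[-35,0,0],[-20,0,0],[-12,0,0],[0,0,0]],"angular":[[0,0,0],[0,0,0],[0,0,0],[0,0,0],[0,0,0],[0,0,0],[0,0,0],[0,0,0],[0,0,0],[0,0,0],[0,0,0],[0,0,0]]}'
python3 - <<'E'
from h import *
o=ctrl.get_obs();c,im=shot("wrist","w5");print(o["ee_pos"],o["width"]);print(Ro.from_rotvec(o["orientation"]).as_matrix().round(3))
c,im=shot("scene","s5")
cv2.imwrite("pics/c5.png",np.vstack([cv2.imread("pics/w5.png")[100:400,:][:, 0:640],cv2.resize(cv2.imread("pics/s5.png")[90:230,280:580],(640,299))]))
E
```

```text
t: 5.38
ee_pos: [506.8, 212.8, 125.8]
orientation: [2.292, 2.145, 0.01]
ft_force: [-0.2, 0.3, -1.2]
width: 31.9
grasp_force: 29.8
t: 6.38
ee_pos: [484.7, -111.2, 121.3]
orientation: [-2.302, -2.137, 0.0]
ft_force: [-0.2, -0.1, -1.1]
width: 31.8
grasp_force: 29.8
[ 484.72301487 -111.23008057  121.34982531] 31.84806409088374
[[ 0.074  0.997 -0.   ]
 [ 0.997 -0.074 -0.   ]
 [-0.    -0.    -1.   ]]
```

View pics/c5.png

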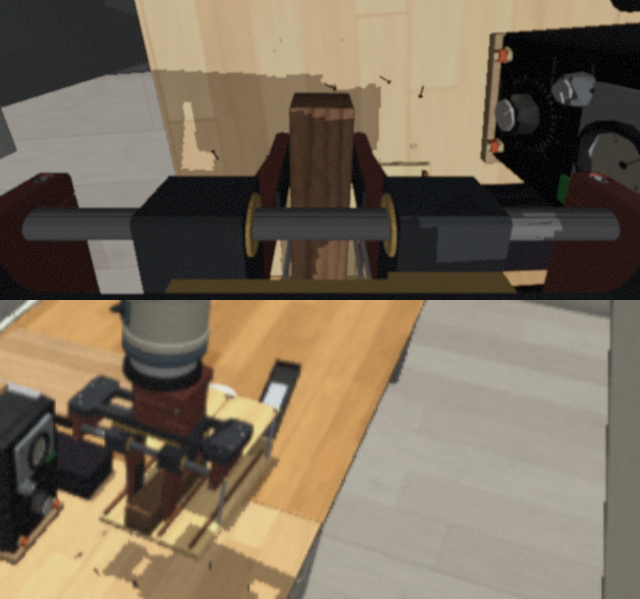

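The bar hangs straight and parallel to the lane (columns 291–354), with the gripper just before the roof. I'll lower to just above the rails, then into the lane, feeling for contact.

```bash
python3 -m pendant '{"grip":[-1,-1,-1,-1,-1,-1],"linear":[[0,0.5,25],[0,0,35],[0,0,25],[0,0,5],[0,0,0],[0,0,0]],"angular":[[0,0,0],[0,0,0],[0,0,0],[0,0,0],[0,0,0],[0,0,0]]}'
python3 - <<'E'
from h import *
o=ctrl.get_obs();print(o["ee_pos"],o["ft_force"])
c,im=shot("top","t6");w,im=shot("wrist","w6");shot("scene","s6")
a=cv2.imread("pics/t6.png")[185:260,330:430];b=cv2.imread("pics/s6.png")[140:240,310:443];d=cv2.imread("pics/w6.png")[150:400,200:440]
cv2.imwrite("pics/c6.png",np.hstack([cv2.resize(a,(400,300)),cv2.resize(b,(400,300),interpolation=2)]))
E
```

```text
t: 6.98
ee_pos: [486.0, -108.7, 32.1]
orientation: [-2.297, -2.143, 0.0]
ft_force: [-0.1, -0.2, -1.3]
width: 32.1
grasp_force: 29.8
[ 485.98643225 -108.71599972   32.12194855] [-0.10208748 -0.24065939 -1.31942354]
```

```bash
python3 -m pendant '{"grip":[-1,-1,-1,-1,-1],"linear":[[0,0,3],[0,0,3],[0,0,2],[0,0,0],[0,0,0]],"angular":[[0,0,0],[0,0,0],[0,0,0],[0,0,0],[0,0,0]]}'
```

```text
t: 7.55
ee_pos: [485.5, -109.6, 23.6]
orientation: [-2.298, -2.142, 0.0]
ft_force: [0.6, 0.9, -0.8]
width: 32.2
grasp_force: 29.8
```

No contact, so the bar is now between the rails. Lower slightly and slide in.

```bash
python3 -m pendant '{"grip":[-1,-1,-1,-1,-1,-1],"linear":[[0,0,2],[-8,0,0],[-8,0,0],[-8,0,0],[-8,0,0],[0,0,0]],"angular":[[0,0,0],[0,0,0],[0,0,0],[0,0,0],[0,0,0],[0,0,0]]}'
python3 -m pendant '{"grip":[-1,-1,-1,-1,-1,-1,-1,-1],"linear":[[-8,0,0],[-8,0,0],[-8,0,0],[-8,0,0],[-5,0,0],[0,0,0],[0,0,0],[0,0,0]],"angular":[[0,0,0],[0,0,0],[0,0,0],[0,0,0],[0,0,0],[0,0,0],[0,0,0],[0,0,0]]}'
```

```text
t: 8.05
ee_pos: [483.5, -143.2, 21.8]
orientation: [2.299, 2.14, 0.0]
ft_force: [0.7, 0.4, -1.4]
width: 31.7
grasp_force: 29.8
t: 8.72
ee_pos: [480.6, -178.3, 21.6]
orientation: [-2.298, -2.142, 0.0]
ft_force: [-0.9, 0.1, -1.4]
width: 31.9
grasp_force: 29.8
```

```bash
python3 -m pendant '{"grip":[-1,-1,-1,-1,-1,-1,-1,-1],"linear":[[-8,0,0],[-8,0,0],[-8,0,0],[-8,0,0],[-6,0,0],[0,0,0],[0,0,0],[0,0,1]],"angular":[[0,0,0],[0,0,0],[0,0,0],[0,0,0],[0,0,0],[0,0,0],[0,0,0],[0,0,0]]}'
```

```text
t: 9.38
ee_pos: [478.0, -216.4, 20.8]
orientation: [-2.298, -2.142, -0.0]
ft_force: [-5.1, -1.7, 23.1]
width: 31.5
grasp_force: 29.8
```

The bar is resting on the lane floor. Release and rise clear.

```bash
python3 -m pendant '{"grip":[0.2,0.2,0.2,0.2,0.2,0.2,0.2,0.2,0.2,0.2,0.2],"linear":[[0,0,-1],[0,0,0],[0,0,0],[0,0,0],[0,0,-10],[0,0,-30],[0,0,-40],[0,0,-40],[0,0,-10],[40,0,0],[30,0,0]],"angular":[[0,0,0],[0,0,0],[0,0,0],[0,0,0],[0,0,0],[0,0,0],[0,0,0],[0,0,0],[0,0,0],[0,0,0],[0,0,0]]}'
python3 - <<'E'
from h import *
o=ctrl.get_obs();print(o["ee_pos"]);w,im=shot("wrist","w7");t,im2=shot("top","t7")
a=im[130:300,220:440,::-1];b=im2[190:260,355:455,::-1]
cv2.imwrite("pics/c7.png",np.vstack([cv2.resize(a,(440,340)),cv2.resize(b,(440,240),interpolation=2)]))
x=im.astype(int)
for r in range(225,275,6): print(r,(x[r,285:365:2].sum(1)).tolist())
y=im2.astype(int);print([ (k,y[222:252,k].sum(1).tolist()) for k in(374,386)])
E
```

```text
t: 10.3
ee_pos: [483.7, -146.4, 153.6]
orientation: [2.299, 2.137, 0.003]
ft_force: [0.7, 0.6, -0.5]
width: 52.6
grasp_force: 0.0
[ 483.70632458 -146.35477489  153.57007524]
225 [355, 406, 418, 418, 406, 396, 285, 214, 290, 383, 257, 180, 183, 192, 218, 212, 219, 207, 205, 209, 214, 197, 199, 190, 205, 295, 348, 208, 190, 340, 382, 377, 388, 382, 361, 390, 255, 198, 322, 400]
231 [341, 379, 423, 418, 408, 392, 225, 138, 244, 354, 146, 85, 96, 111, 99, 102, 95, 115, 103, 99, 102, 99, 85, 102, 95, 169, 310, 178, 152, 301, 381, 380, 387, 377, 341, 386, 184, 146, 274, 391]
237 [345, 368, 417, 423, 411, 399, 275, 148, 238, 291, 180, 183, 168, 162, 152, 151, 202, 180, 147, 151, 166, 166, 135, 140, 176, 180, 285, 156, 154, 299, 382, 379, 379, 367, 337, 379, 185, 156, 287, 396]
243 [353, 351, 408, 419, 416, 405, 276, 154, 201, 259, 179, 179, 166, 166, 142, 139, 156, 162, 144, 141, 158, 169, 135, 167, 177, 187, 298, 196, 263, 487, 478, 402, 386, 380, 350, 377, 172, 165, 359, 444]
249 [344, 380, 420, 417, 412, 403, 289, 178, 186, 213, 170, 180, 205, 274, 238, 221, 194, 172, 161, 141, 167, 173,
[... 529 characters left out ...]
, 584, 522, 285, 243, 270, 258, 272, 266, 251, 236, 253, 257, 265, 262, 263, 281, 267, 245, 276, 276, 311, 337, 248, 284, 518, 556, 557, 556, 517, 526, 417, 241, 315, 536, 570]
273 [355, 343, 421, 504, 589, 580, 460, 264, 191, 263, 264, 288, 278, 255, 220, 271, 284, 265, 256, 250, 279, 279, 254, 286, 287, 376, 395, 243, 288, 520, 558, 555, 554, 495, 526, 414, 239, 358, 549, 567]
[(374, [642, 646, 648, 650, 649, 653, 653, 653, 653, 651, 651, 649, 648, 646, 643, 641, 638, 634, 634, 632, 627, 623, 618, 613, 607, 597, 588, 573, 560, 546]), (386, [632, 634, 636, 637, 641, 643, 647, 649, 651, 652, 652, 652, 653, 652, 651, 649, 648, 646, 643, 640, 638, 634, 634, 630, 625, 617, 599, 558, 483, 396])]
```

The profile shows the bar (columns 304–336) sitting between the rails (299 and 340). Now shut the fingers and tilt the tool about 50° so it points in under the roof.

```bash
python3 -m pendant '{"grip":[-1,-1,-1,-1,-1,-1,-1,-1,-1,-1,-1,-1],"linear":[[5,0,0],[5,0,0],[5,0,0],[0,0,0],[0,0,0],[0,0,0],[0,0,0],[0,0,0],[0,0,0],[0,0,0],[0,0,0],[0,0,0]],"angular":[[0,-0.08,0],[0,-0.08,0],[0,-0.08,0],[0,-0.08,0],[0,-0.08,0],[0,-0.08,0],[0,-0.08,0],[0,-0.08,0],[0,-0.08,0],[0,-0.08,0],[0,-0.08,0],[0,0,0]]}'
python3 - <<'E'
from h import *
o=ctrl.get_obs();print(o["qpos"].round(2),o["ee_pos"].round(1));R=Ro.from_rotvec(o["orientation"]).as_matrix();print(R.round(3))
c=cam("wrist",dict(ee_pos=np.array([483.7,-146.4,153.6]),orientation=np.array([2.299,2.137,.003])))
for r in(232,236):
  for z in(10,40):print(r,z,onz(c,(320,r),z))
for z,l,r in((40,304,336),(16,299.5,340.5)):print("x centre",z,onz(c,((l+r)/2,260),z),"w",np.subtract(onz(c,(r,260),z),onz(c,(l,260),z))[0])
print("to",[ (p,(R.T@(np.array(p)-o["ee_pos"])).round(1)) for p in((482.,-165.,30.),)])
E
```

```text
t: 11.4
ee_pos: [483.7, -130.8, 149.0]
orientation: [1.76, 1.647, -0.836]
ft_force: [-0.6, 0.2, -0.3]
width: 0.5
grasp_force: 0.0
[ 0.19  0.56  1.97 -0.96  1.15  0.92] [ 483.7 -130.8  149. ]
[[ 0.04   0.998 -0.055]
 [ 0.633 -0.068 -0.771]
 [-0.773 -0.003 -0.635]]
232 10 [ 480.35938026 -194.31868356   10.        ]
232 40 [ 481.25152987 -182.03667717   40.        ]
236 10 [ 480.02185904 -198.84814218   10.        ]
236 40 [ 480.94709074 -186.12218154   40.        ]
x centre 40 [ 479.06931356 -211.32152724   40.        ] w 31.123120485491825
x centre 16 [ 478.1658882  -223.69293966   16.        ] w 43.34306521965419
to [((482.0, -165.0, 30.0), array([ 70.2,   1. , 101.9]))]
```

The tilt works (q4 = -0.96, within range). The bar's near end is at y ≈ -184. I'll bring the fingertips down behind it.

```bash
python3 -m pendant '{"grip":[-1,-1,-1,-1,-1,-1,-1],"linear":[[15,0.2,20.6],[15,0.2,20.6],[15,0.2,20.6],[15,0.2,20.6],[14.6,0.1,20.6],[0,0,0],[0,0,0]],"angular":[[0,0,0],[0,0,0],[0,0,0],[0,0,0],[0,0,0],[0,0,0],[0,0,0]]}'
```

```text
t: 11.98
ee_pos: [482.0, -164.2, 27.1]
orientation: [1.767, 1.647, -0.834]
ft_force: [-0.6, -0.1, 0.6]
width: 0.6
grasp_force: 0.0
```

```bash
python3 -m pendant '{"grip":[-1,-1,-1,-1,-1,-1,-1,-1,-1,-1,-1,-1],"linear":[[-2.5,0,3.1],[-2.5,0,3.1],[-2.5,0,3.1],[-2.5,0,3.1],[-2.5,0,3.1],[-2.5,0,3.1],[-2.5,0,3.1],[-2.5,0,3.1],[-2.5,0,3.1],[-2.5,0,3.1],[-2.5,0,3.1],[0,0,0]],"angular":[[0,0,0],[0,0,0],[0,0,0],[0,0,0],[0,0,0],[0,0,0],[0,0,0],[0,0,0],[0,0,0],[0,0,0],[0,0,0],[0,0,0]]}'
python3 -m pendant '{"grip":[-1,-1,-1,-1,-1,-1,-1,-1,-1],"linear":[[-2.5,0,3.1],[-2.5,0,3.1],[-2.5,0,3.1],[-2.5,0,3.1],[-2.5,0,3.1],[-1.9,0,2.3],[0,0,0],[0,0,0],[-0.6,0,0.8]],"angular":[[0,0,0],[0,0,0],[0,0,0],[0,0,0],[0,0,0],[0,0,0],[0,0,0],[0,0,0],[0,0,0]]}'
```

```text
t: 12.98
ee_pos: [479.4, -207.8, 26.7]
orientation: [1.766, 1.645, -0.832]
ft_force: [-0.4, -0.2, -0.7]
width: 0.4
grasp_force: 0.0
t: 13.73
ee_pos: [478.0, -230.9, 26.5]
orientation: [1.765, 1.646, -0.831]
ft_force: [0.2, 1.2, 0.8]
width: 0.3
grasp_force: 0.5
```

The friction force is small (about 1 N), so the bar is moving. Slower now.

```bash
python3 -m pendant '{"grip":[-1,-1,-1,-1,-1,-1,-1,-1,-1,-1],"linear":[[-0.95,0,1.16],[-0.95,0,1.16],[-0.95,0,1.16],[-0.95,0,1.16],[-0.95,0,1.16],[-0.95,0,1.16],[-0.95,0,1.16],[-0.95,0,1.16],[-0.3,0,0.4],[-0.3,0,0.4]],"angular":[[0,0,0],[0,0,0],[0,0,0],[0,0,0],[0,0,0],[0,0,0],[0,0,0],[0,0,0],[0,0,0],[0,0,0]]}'
python3 -m pendant '{"grip":[-1,-1,-1,-1],"linear":[[-0.32,0,0.39],[-0.32,0,0.39],[-0.32,0,0.39],[-0.32,0,0.39]],"angular":[[0,0,0],[0,0,0],[0,0,0],[0,0,0]]}'
python3 -m pendant '{"grip":[-1,-1,-1,-1],"linear":[[-0.32,0,0.39],[-0.32,0,0.39],[-0.32,0,0.39],[-0.32,0,0.39]],"angular":[[0,0,0],[0,0,0],[0,0,0],[0,0,0]]}'
```

```text
t: 14.57
ee_pos: [477.1, -244.0, 26.5]
orientation: [1.765, 1.645, -0.831]
ft_force: [-0.5, 0.8, -0.2]
width: 0.5
grasp_force: 0.5
t: 14.9
ee_pos: [476.9, -246.0, 26.4]
orientation: [1.765, 1.646, -0.831]
ft_force: [0.2, 0.3, 0.3]
width: 0.3
grasp_force: 0.5
t: 15.23
ee_pos: [476.8, -248.0, 26.4]
orientation: [1.765, 1.646, -0.831]
ft_force: [0.6, 0.8, 0.8]
width: 0.2
grasp_force: 0.5
```

```bash
python3 -m pendant '{"grip":[-1,-1,-1,-1],"linear":[[-0.32,0,0.39],[-0.32,0,0.39],[-0.32,0,0.39],[-0.32,0,0.39]],"angular":[[0,0,0],[0,0,0],[0,0,0],[0,0,0]]}'|grep -E "ee_pos|ft"
```

```text
ee_pos: [476.6, -250.0, 26.4]
ft_force: [-0.3, 1.2, 0.7]
```

```bash
python3 -m pendant '{"grip":[-1,-1,-1,-1],"linear":[[-0.32,0,0.39],[-0.32,0,0.39],[-0.32,0,0.39],[-0.32,0,0.39]],"angular":[[0,0,0],[0,0,0],[0,0,0],[0,0,0]]}'|grep -E "ee_pos|ft"
```

```text
ee_pos: [476.5, -252.0, 26.4]
ft_force: [0.2, 1.2, 1.1]
```

```bash
python3 -m pendant '{"grip":[-1,-1,-1,-1],"linear":[[-0.32,0,0.39],[-0.32,0,0.39],[-0.32,0,0.39],[-0.32,0,0.39]],"angular":[[0,0,0],[0,0,0],[0,0,0],[0,0,0]]}'|grep -E "ee_pos|ft"
```

```text
ee_pos: [476.4, -254.0, 26.4]
ft_force: [0.4, 1.3, 1.0]
```

```bash
python3 -m pendant '{"grip":[-1,-1,-1,-1],"linear":[[-0.32,0,0.39],[-0.32,0,0.39],[-0.32,0,0.39],[-0.32,0,0.39]],"angular":[[0,0,0],[0,0,0],[0,0,0],[0,0,0]]}'|grep -E "ee_pos|ft"
```

```text
ee_pos: [476.3, -255.4, 26.3]
ft_force: [-0.0, 13.0, 5.3]
```

13 N at y = -255.4, which puts the near end about 20 mm under the roof, inside the expected 16–28 mm. That is the stop. I'll back out, straighten up and check.

```bash
python3 -m pendant '{"grip":[-1,-1,-1,-1,-1,-1,-1,-1,-1,-1,-1,-1],"linear":[[0.65,0,-0.8],[2.5,0,-3.1],[6.3,0,-7.7],[9.5,0,-11.6],[12.5,0,-15.5],[12.5,0,-15.5],[12.5,0,-15.5],[0,0,-20],[0,0,-30],[0,0,-35],[0,0,-35],[0,0,0]],"angular":[[0,0,0],[0,0,0],[0,0,0],[0,0,0],[0,0,0],[0,0,0],[0,0,0],[0,0,0],[0,0,0],[0,0,0],[0,0,0],[0,0,0]]}'
python3 - <<'E'
from h import *
print(ctrl.get_obs()["ee_pos"].round(1))
w,im=shot("wrist","w8");s,im2=shot("scene","s8")
cv2.imwrite("pics/c8.png",np.hstack([im[:,120:520,::-1],cv2.resize(im2[110:220,310:420,::-1],(400,400),interpolation=2)]))
E
```

```text
t: 17.57
ee_pos: [491.9, -69.7, 106.6]
orientation: [1.764, 1.646, -0.821]
ft_force: [1.3, -0.4, 0.0]
width: 0.6
grasp_force: 0.0
[491.9 -69.7 106.6]
```

View pics/c8.png

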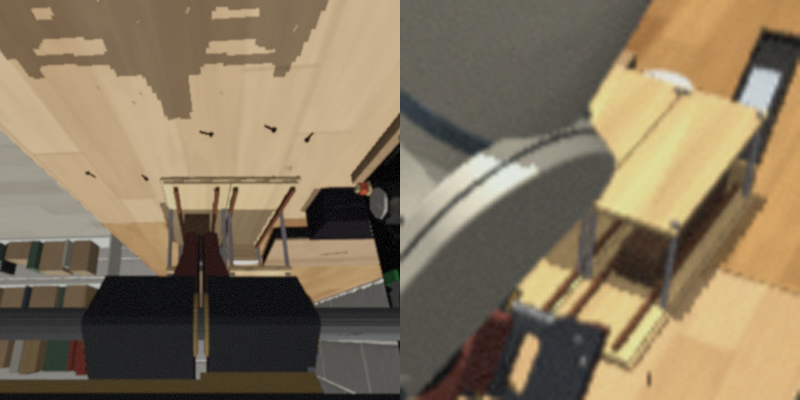

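The bar's dark end sits under the roof between the narrow lane's rails, at about (197,220) left and (635,270) right. The far end works out to lane x ≈ 98, within the stop's 94–106 range, and the gripper is clear. I'll hand in the job.

```bash
python3 -c "
from workcell import ctrl
print(ctrl.close_job())"
```

```text
the job is handed in; nothing more can be done
None
```

The walnut bar is in its narrow lane, pushed in until it met the stop at about 13 N, and the job is handed in; no verdict came back, so success is not confirmed.

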